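Find the loose bolt on the block heater and hold its cover open

TASK

Set the block heater back by turning its dial until the white pointer stands at the green mark, then tap the three bolt heads one after another, left, then middle, then right as seen from the robot, to find the one that gives under a firm tap. Lift the blue hinged cover right behind the loose bolt to about 45 degrees or more and finish while still holding it open for inspection; do not open the other two covers, do not disturb the dial again, and leave the loose things around the heater where they are.

Things in the scene. Friction and masses are not known exactly. Their poses are not given: they have to be found in the camera images.
- heater: White three-place block heater with a grey top, fixed on the bench: 170 (x) x 390 (y) x 55 mm high. Origin: centre of its underside; x points to its back (away from the robot when not turned), y to its left end, z up. Places left, middle, right lie at y = +40, -45, -130 mm of this frame; each has a bolt at x = -55 mm (front) and a hinged blue cover behind it. The dial's axis is vertical, at x = 0, y = +140 mm (left end). Turned up to about 0.25 rad.
- dial (a joint): Angle of the black rotary dial, rad: 0 = pointer towards the heater's back (+x), positive = counter-clockwise seen from above; stops at -1.5 and 1.5. Stiff enough (about 0.04 N m) to stay where it is left. It starts counter-clockwise of the green mark by 0.5 to 1.5 rad.
- set_ring (a joint): Angle of the flat grey ring that carries the green mark, same zero and sense as dial; the dial points at the mark when the two are equal. The ring is flush under the dial, is not touched and does not turn with it.
- dial_grip (a point): On the dial's axis at the middle of its raised grip bar, 78 mm above the bench. The grey bar is 46 mm long (along the pointer), 12 mm thick and 24 mm high (66 to 90 mm above the bench), on a round skirt of radius 29 mm. Its x axis points along the pointer (white line on top and on the skirt).
- pointer (a point): Tip of the dial's white pointer, 30 mm from the axis, 61 mm above the bench.
- green_mark (a point): Inner end of the green mark (6 mm wide, 14 mm long, pointing outward) on the ring, 30 mm from the dial's axis at the same height as the pointer's tip; the two points coincide when the dial is set.
- bolt_a: One of three like steel hex bolt heads, 23 mm across corners, in a dark sleeve of 35 mm diameter at the front of a place (the letters are swapped among the places at every start). Origin: foot of the head, on its axis, 58 mm above the bench; flat top 16.5 mm above it, 11.5 mm above the sleeve. Tight: rigid. Loose: starts to sink at about 1.5 N, stops 7 mm down at about 3 N, springs back.
- bolt_b: One of three like steel hex bolt heads, 23 mm across corners, in a dark sleeve of 35 mm diameter at the front of a place (the letters are swapped among the places at every start). Origin: foot of the head, on its axis, 58 mm above the bench; flat top 16.5 mm above it, 11.5 mm above the sleeve. Tight: rigid. Loose: starts to sink at about 1.5 N, stops 7 mm down at about 3 N, springs back.
- bolt_c: One of three like steel hex bolt heads, 23 mm across corners, in a dark sleeve of 35 mm diameter at the front of a place (the letters are swapped among the places at every start). Origin: foot of the head, on its axis, 58 mm above the bench; flat top 16.5 mm above it, 11.5 mm above the sleeve. Tight: rigid. Loose: starts to sink at about 1.5 N, stops 7 mm down at about 3 N, springs back.
- cover_left: Blue hinged cover of the left place, 70 x 66 x 6 mm, lying 63 mm above the bench. Origin: on its hinge axis (along the heater's y) at its back edge; the plate reaches 76 mm to the front from there (-x of its own frame). Shut, its z axis is vertical; opening tilts its front edge up and back, the tilt of z being the opening angle, at most 1.2 rad. A weak spring and its weight shut it when released (less than 2 N at the tab).
- tab_left (a point): Centre of the black upright tab on the left cover: a disc of 22 mm diameter and 12 mm thick (thickness along the heater's y), 63 mm in front of the hinge axis and 24 mm above it (shut: 87 mm above the bench, 21 mm above the plate's top), on a stem 14 mm wide.
- cover_middle: Blue hinged cover of the middle place, 70 x 66 x 6 mm, lying 63 mm above the bench. Origin: on its hinge axis (along the heater's y) at its back edge; the plate reaches 76 mm to the front from there (-x of its own frame). Shut, its z axis is vertical; opening tilts its front edge up and back, the tilt of z being the opening angle, at most 1.2 rad. A weak spring and its weight shut it when released (less than 2 N at the tab).
- tab_middle (a point): Centre of the black upright tab on the middle cover: a disc of 22 mm diameter and 12 mm thick (thickness along the heater's y), 63 mm in front of the hinge axis and 24 mm above it (shut: 87 mm above the bench, 21 mm above the plate's top), on a stem 14 mm wide.
- cover_right: Blue hinged cover of the right place, 70 x 66 x 6 mm, lying 63 mm above the bench. Origin: on its hinge axis (along the heater's y) at its back edge; the plate reaches 76 mm to the front from there (-x of its own frame). Shut, its z axis is vertical; opening tilts its front edge up and back, the tilt of z being the opening angle, at most 1.2 rad. A weak spring and its weight shut it when released (less than 2 N at the tab).
- tab_right (a point): Centre of the black upright tab on the right cover: a disc of 22 mm diameter and 12 mm thick (thickness along the heater's y), 63 mm in front of the hinge axis and 24 mm above it (shut: 87 mm above the bench, 21 mm above the plate's top), on a stem 14 mm wide.
- bottle_blue: Loose white bottle with a blue cap, 42 mm across, 68 mm high; origin under its centre. Bystander.
- petri: Loose petri dish, 61 mm across, 15 mm high; origin under its centre. Bystander.
- tape_yellow: Loose roll of yellow tape, 61 mm across, 13 mm high; origin under its centre. Bystander.
- tube_cap: Loose orange tube cap, 28 mm across, 11 mm high; origin under its centre. Bystander.

How it is judged:
On the way, in this order (a step that is already met when the one before it is completed fails the run):
1. the dial's pointer stands at the green mark (distance between pointer and green_mark below 0.0055 m), for 0.3 s.
2. the left bolt head is tapped by the fingers (((y of bolt_a in the frame of heater above -0.0025 m and contact force between the fingers and bolt_a above 1 N) or (y of bolt_b in the frame of heater above -0.0025 m and contact force between the fingers and bolt_b above 1 N) or (y of bolt_c in the frame of heater above -0.0025 m and contact force between the fingers and bolt_c above 1 N))), for 0.02 s.
3. the middle bolt head is tapped by the fingers (((y of bolt_a in the frame of heater between -0.0875 and -0.0025 m and contact force between the fingers and bolt_a above 1 N) or (y of bolt_b in the frame of heater between -0.0875 and -0.0025 m and contact force between the fingers and bolt_b above 1 N) or (y of bolt_c in the frame of heater between -0.0875 and -0.0025 m and contact force between the fingers and bolt_c above 1 N))), for 0.02 s.
4. the right bolt head is tapped by the fingers (((y of bolt_a in the frame of heater below -0.0875 m and contact force between the fingers and bolt_a above 1 N) or (y of bolt_b in the frame of heater below -0.0875 m and contact force between the fingers and bolt_b above 1 N) or (y of bolt_c in the frame of heater below -0.0875 m and contact force between the fingers and bolt_c above 1 N))), for 0.02 s.
At the end, for the whole second after the job is handed in: The cover behind the loose bolt is held by the fingers (more than 0.3 N), tilted open by more than 0.6 rad and still; the other two covers are shut (under 0.1 rad); the dial's pointer tip is within 5.5 mm (0.18 rad) of the green mark; the four loose things lie within 30 mm of where they were (distance between pointer and green_mark below 0.0055 m and ((y of bolt_b in the frame of heater above -0.0025 m and angle between cover_left's own z axis and vertical above 0.6 rad and angular speed of cover_left below 0.2 rad/s and contact force between the fingers and cover_left above 0.3 N and angle between each of cover_middle, cover_right's own z axis and vertical below 0.1 rad) or (y of bolt_b in the frame of heater between -0.0875 and -0.0025 m and angle between cover_middle's own z axis and vertical above 0.6 rad and angular speed of cover_middle below 0.2 rad/s and contact force between the fingers and cover_middle above 0.3 N and angle between each of cover_left, cover_right's own z axis and vertical below 0.1 rad) or (y of bolt_b in the frame of heater below -0.0875 m and angle between cover_right's own z axis and vertical above 0.6 rad and angular speed of cover_right below 0.2 rad/s and contact force between the fingers and cover_right above 0.3 N and angle between each of cover_left, cover_middle's own z axis and vertical below 0.1 rad)) and distance of each of bottle_blue, petri, tape_yellow, tube_cap from where it was at the start of the episode below 0.03 m); the arm keeps its last pose, push and grip.
It fails at once if a cover behind a tight bolt is opened (more than 0.25 rad) ((angle between cover_left's own z axis and vertical above 0.25 rad and y of bolt_b in the frame of heater below -0.0025 m) or (angle between cover_right's own z axis and vertical above 0.25 rad and y of bolt_b in the frame of heater above -0.0875 m) or (angle between cover_middle's own z axis and vertical above 0.25 rad and y of bolt_b in the frame of heater above -0.0025 m) or (angle between cover_middle's own z axis and vertical above 0.25 rad and y of bolt_b in the frame of heater below -0.0875 m)).
It fails at once if the blue-capped bottle is pushed away (more than 40 mm) (distance of bottle_blue from where it was at the start of the episode above 0.04 m).
It fails at once if the petri dish is pushed away (more than 40 mm) (distance of petri from where it was at the start of the episode above 0.04 m).
It fails at once if the yellow tape is pushed away (more than 40 mm) (distance of tape_yellow from where it was at the start of the episode above 0.04 m).
It fails at once if the orange tube cap is pushed away (more than 40 mm) (distance of tube_cap from where it was at the start of the episode above 0.04 m).
It also fails if it takes over 56 s, if anything falls off the work surface, if the arm or the gripper's body presses on something with over 40 N, if the wrist force passes 120 N, or if a joint passes its speed limit or range.

ROBOT

A 7-joint arm with a two-finger parallel gripper is mounted at the origin on a cart in front of the work surface, level with it; the furniture and walls round the work are solid. World frame = base frame: x ahead of the robot, y to its left, z up, the work surface at z = 0. Lengths are in m, angles in rad, forces in N, time in s.
With the tool pointing down it reaches from about 0.425 to 0.875 m from the base axis. Payload 4.7 kg.
Tool frame: the origin (TCP) lies between the finger pads; the fingertips stand 14 mm ahead of it and the grasp point (between the pads) lies 5 mm behind it; z points along the fingers, y is the line along which they close (so a half turn about z gives the same grasp; the last joint's range is limited). The gripper opens to 87 mm and grips with 3 to 60 N. Pads are 19 mm wide; open, the fingers measure 117 mm over their backs; the gripper's body (75 mm by 190 mm) begins 51 mm behind the grasp point.
Start: joints at [-1.31, 0.321, -0.07, 1.45, 0.023, 1.371, -0.057], TCP at [0.159, 0.63, 0.209] pointing down, gripper open.
Joint ranges: [-2.86, 2.86], [-0.3, 2.09], [-1.38, 1.24], [0.06, 2.45], [-1.56, 4.7], [0.09, 2.05], [-2.69, 2.69]. Speed limits (rad/s): [2.57, 2.57, 3.14, 3.14, 3.14, 3.14, 3.14].

INTERFACE

Orientations are given as a rotation vector (axis times angle).
In Python, from bench import ctrl gives the robot as it stands.
- The arm moves only by the tool step_arm, never from a script. Its argument "commands" is a list of rows, each an object with "travel": the shift along the tool's x, y, z in m, a list of three; "turn": the turn, a rotation vector about the tool's x, y, z in degrees, a list of three. A call has 1 to 5 rows; each row is the pose to reach, as a shift and turn from the pose commanded when the call began, along the tool's axes at that moment; what a row does not reach only later rows make up. A row lasts 1/10 s, in which the tool goes at most 50 mm and 8.59 degrees, less where a joint would pass 70% of its speed; a pose out of reach is approached as far as the arm can. A call with a gripper value outside its range is refused whole. "gripper" is the opening, from 0 (shut) to 1 (fully open), set as the call begins (left out, the last holds). The fingers move at their own pace and stop on an object; "force" is the grip in N (left out, the last holds). Time passes only in rows, so rows that repeat a pose let the fingers close. It gives the time, the measured TCP pose, the force, the opening and the grip force at its end, in the units of the state.
- ctrl.get_state(): the state, without advancing time (a new reading comes with each control period).
- ctrl.get_image(name): name is "side" or "top"; returns the picture (480x640x3 uint8, red, green, blue); there is no depth.
- ctrl.camera_model(name): a dict with "fx", "fy", "cx", "cy" (pixels), "R" (3x3) and "t" (3): a world point X has camera coordinates R X + t. Camera axes: x right, y down, z forward; pixel columns grow to the right and rows downward; lengths in m; the calibration is good to about 2 mm. A picture is of the moment at which its call begins. camera_model takes no time and is no camera call.
- ctrl.close_job(): hands the job in; it is judged then, once.
The state is a dict: "time": time; "joint_positions": joint angles; "qd": joint speeds; "joint_torque": joint torques, N m; "position": TCP position; "tool_rot": TCP orientation; "ft_force": force on the tool from outside, world axes, zero at the start; "torque": the same for the moment, N m; "grip_width": opening from 0.0 (shut) to 1.0 (fully open); "grip_force": force on a finger pad.
Only numpy, scipy, OpenCV 4.12 (cv2) and the standard library are available. Lean on these libraries where they do the work, as an engineer would, in place of code of your own. Each camera call takes 0.05 s, during which the arm holds its last target. There are 200 camera calls.

## Working session

There is one attempt and no reset: what is moved stays moved. The work goes in short steps, Python scripts to look and compute and a tool call to move; the robot and the scene stay as the last step left them, time stands still between calls to the robot, and variables do not carry over. Pictures are saved under pics/ and viewed, at most 10 in all, crops included, and the job is handed in when it is done.

Besides the shell and the picture viewer there is one more tool, called after "Emit:" as name(argument=value, ...) on one line, values as JSON. step_arm: Moves the arm, as the interface text tells. Its arguments: {"type":"object","properties":{"commands":{"type":"array"},"gripper":{"type":"number"},"force":{"type":"number"}},"required":["commands"]}

```bash
mkdir -p pics; python3 - <<'E'
from bench import ctrl
import cv2
for n in("top","side"):
    cv2.imwrite(f"pics/{n}0.png",ctrl.get_image(n)[:,:,::-1])
    print(n,ctrl.camera_model(n))
s=ctrl.get_state();print(s)
E
```

```text
top {'fx': 614.586272181719, 'fy': 614.586272181719, 'cx': 317.735183956505, 'cy': 236.671629435016, 'R': array([[-0.00164534, -0.99999684,  0.00190249],
       [-0.98027034,  0.00123684, -0.19765759],
       [ 0.19765462, -0.00219017, -0.98026928]]), 't': array([0.00764907, 0.55636211, 1.4959471 ])}
side {'fx': 510.66515005573245, 'fy': 510.66515005573245, 'cx': 330.33465201519874, 'cy': 242.2992631488441, 'R': array([[ 0.97809324, -0.20768815, -0.01411535],
       [-0.13948844, -0.60355787, -0.78502285],
       [ 0.15452051,  0.76979447, -0.61930597]]), 't': array([-0.52155925,  0.13099935,  1.51703377])}
{'time': 0.1, 'joint_positions': array([-1.30992279,  0.32177003, -0.07008485,  1.45156767,  0.02257837,
        1.37077812, -0.05685396]), 'qd': array([-5.79362564e-05, -8.74733423e-04,  1.15697338e-04, -3.83174968e-03,
       -1.72508369e-03,  1.15297211e-04,  1.27418000e-03]), 'joint_torque': array([-2.45275633e-04, -4.92571306e+01, -4.05750722e-01, -3.13401604e+01,
       -6.40611537e-02,  3.94279032e-02,  6.27308577e-05]), 'position': array([0.15869297, 0.62979474, 0.20814978]), 'tool_rot': array([-3.86521274e-01, -3.11757944e+00,  2.71834111e-03]), 'ft_force': array([-0.01362507,  0.22435266, -0.53505918]), 'torque': array([ 0.00887242, -0.00287263, -0.03196532]), 'grip_force': 0.0, 'grip_width': 0.9982282623348481}
```

View pics/top0.png

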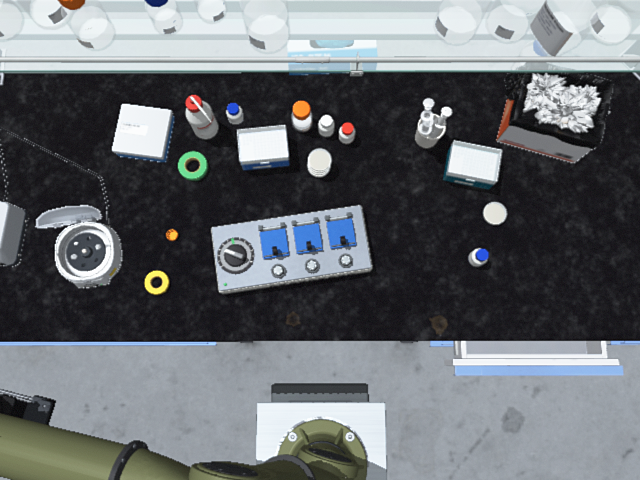

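View pics/side0.png

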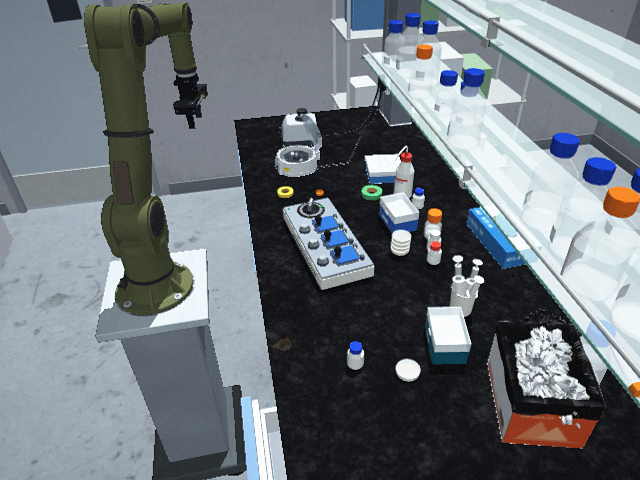

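Top view: heater at about (290,250), turned slightly counter-clockwise, with the dial at (236,254), bolts at (278,271), (312,266), (346,260) and blue covers behind them. Bystanders are well clear: tape (157,282), cap (172,235), bottle (479,257), petri (495,213).

```bash
cat > h.py <<'E'
import numpy as np,cv2
from bench import ctrl
from scipy.spatial.transform import Rotation as Ro
def ray(n,u,v,z):
    c=ctrl.camera_model(n);d=c["R"].T@np.array([(u-c["cx"])/c["fx"],(v-c["cy"])/c["fy"],1]);o=-c["R"].T@c["t"]
    return o+d*(z-o[2])/d[2]
def proj(n,X):
    c=ctrl.camera_model(n);p=c["R"]@np.asarray(X)+c["t"];return np.array([c["fx"]*p[0]/p[2]+c["cx"],c["fy"]*p[1]/p[2]+c["cy"]])
E
python3 - <<'E'
from h import *
im=cv2.imread("pics/top0.png");hsv=cv2.cvtColor(im,cv2.COLOR_BGR2HSV)
roi=np.zeros(im.shape[:2],np.uint8);roi[195:305,200:385]=255
m=cv2.inRange(hsv,(0,0,110),(180,70,255))&roi
m=cv2.morphologyEx(m,cv2.MORPH_CLOSE,np.ones((5,5)))
c=max(cv2.findContours(m,0,1)[0],key=cv2.contourArea)
box=cv2.boxPoints(cv2.minAreaRect(c));P=np.array([ray("top",u,v,.055) for u,v in box]);print("corners",box.round(1).tolist(),P.round(4).tolist(),"c",P.mean(0), [np.linalg.norm(P[i]-P[i-1]).round(3) for i in range(4)])
b=cv2.inRange(hsv,(100,120,80),(130,255,255))&roi
for c in cv2.findContours(b,0,1)[0]:
    if cv2.contourArea(c)>100:
        r=cv2.minAreaRect(c);print("cover",np.round(r[0],1),np.round(r[1],1),round(r[2],1),ray("top",*r[0],.066).round(4))
g=cv2.inRange(hsv,(45,90,50),(85,255,255))&roi
for c in cv2.findContours(g,0,1)[0]: 
    q=c.reshape(-1,2).mean(0);print("green",q,len(c),ray("top",*q,.061).round(4))
cv2.imwrite("pics/crop0.png",cv2.resize(im[200:300,205:380],None,fx=4.5,fy=4.5,interpolation=cv2.INTER_CUBIC))
E
```

```text
corners [[208.39999389648438, 227.1999969482422], [361.79998779296875, 203.8000030517578], [371.8999938964844, 270.20001220703125], [218.5, 293.6000061035156]] [[0.5812, 0.2836, 0.055], [0.6419, -0.1059, 0.055], [0.4709, -0.1285, 0.055], [0.4129, 0.2529, 0.055]] c [0.52671991 0.07554408 0.055     ] [np.float64(0.171), np.float64(0.394), np.float64(0.173), np.float64(0.386)]
cover [274.  243.3] [27.7 26. ] 81.9 [0.5375 0.1162 0.066 ]
cover [307.6 238.2] [27.6 26.1] 81.5 [0.5503 0.0324 0.066 ]
cover [340.9 233.2] [27.6 26.2] 81.5 [ 0.5632 -0.0512  0.066 ]
green [224.66666667 284.        ] 6 [0.436  0.2375 0.061 ]
green [232.27272727 240.72727273] 11 [0.5451 0.2215 0.061 ]
```

View pics/crop0.png

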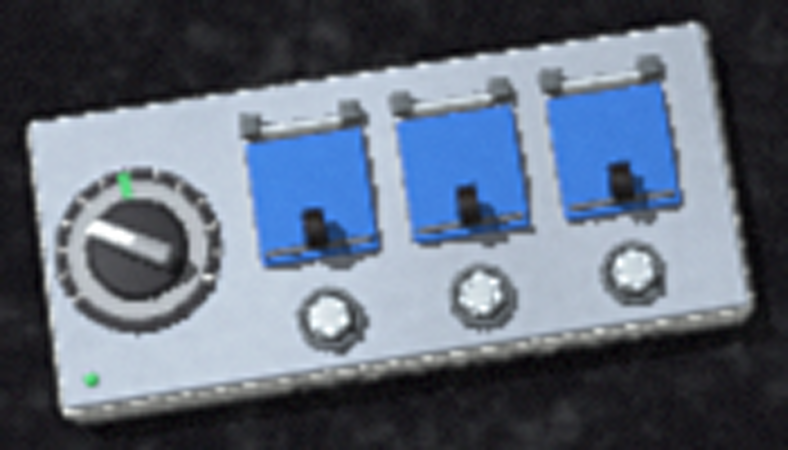

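```bash
python3 - <<'E'
from h import *
f=lambda x,y,z: ray("top",(x+.5)/4.5-.5+205,(y+.5)/4.5-.5+200,z)
B=[f(330,317,.0745),f(480,293,.0745),f(632,269,.0745)]
y=(B[0]-B[2])[:2];yaw=np.arctan2(-y[0],y[1]);print("bolts",np.round(B,4),"yaw",yaw,"from covers",np.arctan2(.0257,.1674),np.linalg.norm(y))
for yw in(.152,):
    R=np.array([[np.cos(yw),-np.sin(yw)],[np.sin(yw),np.cos(yw)]])
    for b,yy in zip(B,(.04,-.045,-.13)): print("c from bolt",b[:2]-R@[-.055,yy])
    d=f(137,250,.061);print("dial",d, "c from dial",d[:2]-R@[0,.14])
    a,b=f(88,230,.09),f(168,255,.09);print("bar",a,b,np.linalg.norm(a-b),"mid",(a+b)/2,"ang rel",np.arctan2(*(a-b)[1::-1])-yw)
    c=np.array([.5267,.0755]);dc=c+R@[0,.14]
    g=f(124,185,.061)[:2]
    for D in(dc,d[:2],(a+b)[:2]/2): print("mark ang",np.arctan2(*(g-D)[::-1])-yw,np.linalg.norm(g-D))
    for n,uv in(("covers",None),):
        for q in([.5375,.1162],[.5503,.0324],[.5632,-.0512]): print("cover c in heater",R.T@(np.array(q)-c))
E
```

```text
bolts [[ 0.4687  0.1051  0.0745]
 [ 0.4819  0.0229  0.0745]
 [ 0.4951 -0.0606  0.0745]] yaw 0.15799394386425492 from covers 0.15233508886529606 0.16785237662608973
c from bolt [0.52912483 0.07391731]
c from bolt [0.52943571 0.07575771]
c from bolt [0.52979368 0.07619549]
dial [0.50837061 0.21358794 0.061     ] c from dial [0.52956876 0.0752021 ]
bar [0.51452068 0.23669928 0.09      ] [0.50063715 0.19274833 0.09      ] 0.04609163509842511 mid [0.50757891 0.21472381 0.09      ] ang rel 1.112828841373144
mark ang 0.04394559268420839 0.040434750150838986
mark ang 0.06652009740702733 0.037688486096241765
mark ang 0.03302527031819441 0.03823656442106037
cover c in heater [0.01683808 0.03859545]
cover c in heater [ 0.01680189 -0.04617647]
cover c in heater [ 0.01689484 -0.13076584]
```

The heater frame is consistent: centre (0.529,0.075), yaw 0.153, dial axis (0.508,0.214). The pointer stands at +1.11 and the mark at about +0.05. Moving over the dial now.

Emit:
step_arm(commands=[{"travel": [-0.04, -0.029, 0], "turn": [0, 0, 8.5]}, {"travel": [-0.08, -0.058, 0], "turn": [0, 0, 17]}, {"travel": [-0.12, -0.087, 0], "turn": [0, 0, 25.5]}, {"travel": [-0.16, -0.116, 0], "turn": [0, 0, 34]}, {"travel": [-0.2, -0.145, 0], "turn": [0, 0, 42]}])

```text
time: 0.6
position: [0.3182, 0.4389, 0.2088]
tool_rot: [-1.486, -2.768, 0.001]
ft_force: [0.7, 0.3, 0.9]
grip_width: 0.998
grip_force: 0.0
```

```bash
cat >> h.py <<'E'
C=np.array([.5293,.0753]);YAW=.153
RH=np.array([[np.cos(YAW),-np.sin(YAW)],[np.sin(YAW),np.cos(YAW)]])
def hp(x,y,z): return np.r_[C+RH@[x,y],z]
def go(p,yyaw,tilt=None):
    "travel (m) and turn (deg) in tool axes to TCP p, tool down, tool y at world yaw"
    s=ctrl.get_state();R=Ro.from_rotvec(s["tool_rot"])
    y=np.array([np.cos(yyaw),np.sin(yyaw),0]);z=np.array([0,0,-1.]);T=Ro.from_matrix(np.c_[np.cross(y,z),y,z])
    print("t",round(s["time"],2),"pos",s["position"].round(4),"yyaw",round(float(np.arctan2(*R.apply([0,1,0])[1::-1])),3),"F",s["ft_force"].round(1),"w",round(s["grip_width"],3),"gf",round(s["grip_force"],1))
    print("travel",R.inv().apply(np.asarray(p)-s["position"]).round(4).tolist(),"turn",np.degrees((R.inv()*T).as_rotvec()).round(1).tolist())
E
python3 -c "
from h import *
go([.508,.214,.17],1.265-np.pi/2)"
```

```text
t 0.6 pos [0.3182 0.4389 0.2088] yyaw 0.585 F [0.7 0.3 0.9] w 0.998 gf 0.0
travel [-0.2923, 0.034, 0.0388] turn [-0.0, 0.0, 51.0]
```

Emit:
step_arm(commands=[{"travel": [-0.049, 0.006, 0], "turn": [0, 0, 8.5]}, {"travel": [-0.098, 0.011, 0], "turn": [0, 0, 17]}, {"travel": [-0.146, 0.017, 0.01], "turn": [0, 0, 25.5]}, {"travel": [-0.195, 0.023, 0.02], "turn": [0, 0, 34]}, {"travel": [-0.244, 0.028, 0.03], "turn": [0, 0, 42]}], gripper=0.5)

```text
time: 1.1
position: [0.477, 0.2527, 0.1789]
tool_rot: [-2.379, -2.051, -0.001]
ft_force: [0.6, 0.9, -0.7]
grip_width: 0.631
grip_force: 0.0
```

```bash
python3 -c "
from h import *
go([.508,.214,.14],1.265-np.pi/2)"
```

```text
t 1.1 pos [0.477  0.2527 0.1789] yyaw -0.148 F [ 0.6  0.9 -0.7] w 0.631 gf 0.0
travel [-0.0337, 0.0364, 0.0389] turn [0.0, -0.0, 9.1]
```

Emit:
step_arm(commands=[{"travel": [-0.017, 0.018, 0.01], "turn": [0, 0, 5]}, {"travel": [-0.034, 0.036, 0.03], "turn": [0, 0, 9]}, {"travel": [-0.034, 0.036, 0.055], "turn": [0, 0, 9]}, {"travel": [-0.034, 0.036, 0.075], "turn": [0, 0, 9]}, {"travel": [-0.034, 0.036, 0.094], "turn": [0, 0, 9]}])

```text
time: 1.6
position: [0.5065, 0.215, 0.0838]
tool_rot: [-2.528, -1.865, 0.002]
ft_force: [-0.6, 0.4, 0.6]
grip_width: 0.501
grip_force: 0.0
```

```bash
python3 -c "
from h import *
go([.508,.214,.084],1.265-np.pi/2)
cv2.imwrite('pics/t1.png',cv2.resize(ctrl.get_image('top')[200:300,205:330,::-1],None,fx=5,fy=5,interpolation=2))
"
```

```text
t 1.6 pos [0.5065 0.215  0.0838] yyaw -0.3 F [-0.6  0.4  0.6] w 0.501 gf 0.0
travel [-0.0005, 0.0017, -0.0002] turn [-0.1, 0.1, 0.3]
```

View pics/t1.png

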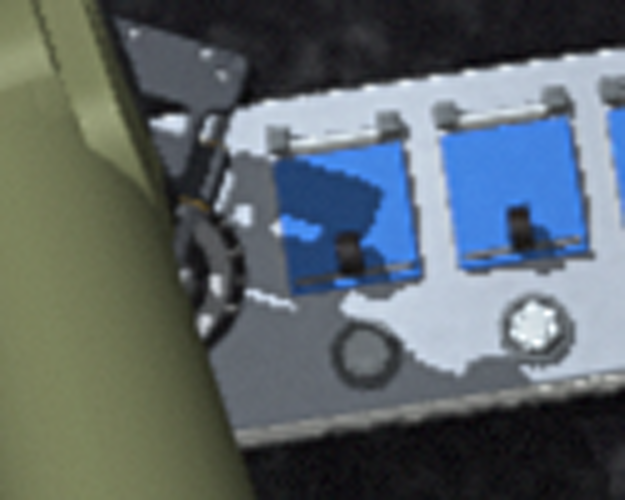

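The arm hides the dial at left (about x<240), but no contact is felt. Closing on the bar, whose width serves as the check.

Emit:
step_arm(commands=[{"travel": [0, 0.001, 0], "turn": [0, 0, 0]}, {"travel": [0, 0.001, 0], "turn": [0, 0, 0]}, {"travel": [0, 0.001, 0], "turn": [0, 0, 0]}, {"travel": [0, 0.001, 0], "turn": [0, 0, 0]}, {"travel": [0, 0.001, 0], "turn": [0, 0, 0]}], gripper=0, force=15)

```text
time: 2.15
position: [0.5083, 0.2156, 0.086]
tool_rot: [-2.528, -1.866, -0.002]
ft_force: [0.2, 0.3, -1.4]
grip_width: 0.136
grip_force: 0.0
```

Emit:
step_arm(commands=[{"travel": [0, 0, 0], "turn": [0, 0, 0]}, {"travel": [0, 0, 0], "turn": [0, 0, 7]}, {"travel": [0, 0, 0], "turn": [0, 0, 14]}, {"travel": [0, 0, 0], "turn": [0, 0, 21]}, {"travel": [0, 0, 0], "turn": [0, 0, 28]}])

```text
time: 2.65
position: [0.508, 0.2153, 0.0854]
tool_rot: [-2.907, -1.191, -0.0]
ft_force: [-0.4, -0.3, -1.3]
grip_width: 0.002
grip_force: 0.0
```

Emit:
step_arm(commands=[{"travel": [0, 0, 0], "turn": [0, 0, 7]}, {"travel": [0, 0, 0], "turn": [0, 0, 14]}, {"travel": [0, 0, 0], "turn": [0, 0, 21]}, {"travel": [0, 0, 0], "turn": [0, 0, 28]}, {"travel": [0, 0, 0], "turn": [0, 0, 32.5]}])

```text
time: 3.15
position: [0.5079, 0.2154, 0.0854]
tool_rot: [-3.124, -0.332, -0.0]
ft_force: [0.4, -0.4, 0.5]
grip_width: 0.004
grip_force: 0.0
```

```bash
python3 -c "
from h import *
go([.508,.214,.084],.2-np.pi/2)
cv2.imwrite('pics/s1.png',cv2.resize(ctrl.get_image('side')[180:260,260:360,::-1],None,fx=6,fy=6,interpolation=2))
"
```

```text
t 3.15 pos [0.5079 0.2154 0.0854] yyaw -1.359 F [ 0.4 -0.4  0.5] w 0.004 gf 0.0
travel [-0.0002, 0.0013, 0.0014] turn [-0.0, -0.0, 0.7]
```

View pics/s1.png

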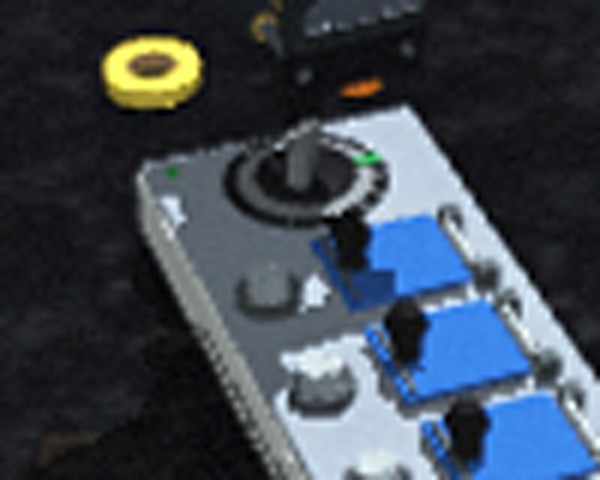

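The image shows the dial at about (300,175) in the crop, mark at (370,158), bar still unturned and free; the fingers shut on nothing. I check where things project before retrying.

```bash
python3 -c "
from h import *
f=lambda X:((proj('side',X)-[260,180])*6+2.5).round(0)
print('tcp',f([.5079,.2154,.0854]),'tip',f([.5079,.2154,.0714]),'body',f([.5079,.2154,.131]))
d=hp(0,.14,0)[:2];print('bar top',f([*d,.09]),'bar foot',f([*d,.066]))
print('tabL',f(hp(-.008,.04,.087)),'boltL',f(hp(-.055,.04,.0745)),'boltM',f(hp(-.055,-.045,.0745)))
im=ctrl.get_image('side')[:,:,::-1]
cv2.imwrite('pics/s2.png',cv2.resize(im[110:240,250:370],None,fx=4.5,fy=4.5,interpolation=2))
"
```

```text
tcp [298. 131.] tip [299. 152.] body [294.  61.]
bar top [298. 126.] bar foot [300. 161.]
tabL [345. 230.] boltL [262. 269.] boltM [315. 360.]
```

View pics/s2.png

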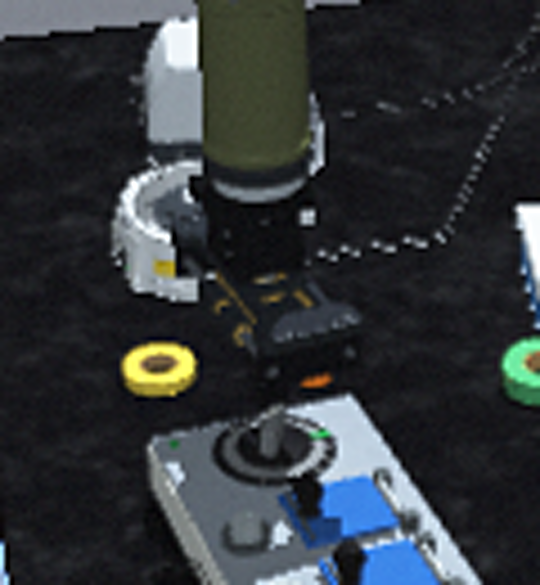

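```bash
python3 -c "
from h import *
a=cv2.imread('pics/side0.png');b=ctrl.get_image('side')[:,:,::-1]
cr=lambda i:cv2.resize((255*(i[180:230,285:335]/255.)**.45).astype(np.uint8),None,fx=8,fy=8,interpolation=2)
cv2.imwrite('pics/cmp.png',np.hstack([cr(a),cr(b)]))
g=lambda X:((proj('side',X)-[285,180])*8+3.5).round(0)
print(g([.508,.2154,.0714]),g([.508,.2154,.131]));print(ctrl.get_state()['joint_positions'])
"
```

```text
[199. 202.] [193.  82.]
[-0.92473825  0.22599554  0.536024    1.86395726 -0.1297848   1.08579836
 -1.6923203 ]
```

View pics/cmp.png

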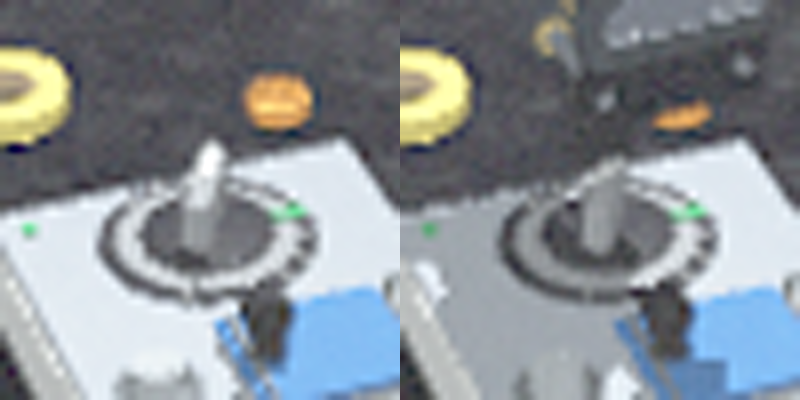

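The compare view shows the bar still at its first angle (top face (210,145) to (200,205)). The dark fingers appear to end near (605,160), whereas the tip should project to about (599,205). I check the real gripper pose numerically against the earlier top view.

```bash
python3 -c "
from h import *
f=lambda X:((proj('top',X)-[205,200])*5+2).round(0)
t=np.array([.5065,.215,.0838]);y=np.array([np.cos(-.3),np.sin(-.3),0]);x=np.array([y[1],-y[0],0])
for dz in(.046,.08,.12):print('body',dz,[f(t+s*.0375*x+.095*y+[0,0,dz]).tolist() for s in(-1,1)])
for w in(.0218,.0368):print('finger tip',[f(t+s*.0095*x+w*y+[0,0,-.014]).tolist() for s in(-1,1)],'root',[f(t+s*.0095*x+w*y+[0,0,.046]).tolist() for s in(-1,1)])
print('dial',f([*hp(0,.14,0)[:2],.061]),'tabL',f(hp(-.008,.04,.087)),'boltM',f(hp(-.055,-.045,.0745)))
s=ctrl.get_state();print([round(v,3) for v in s['position']],s['ft_force'].round(2),s['grip_width'])
"
```

```text
body 0.046 [[120.0, 50.0], [267.0, 95.0]]
body 0.08 [[110.0, 33.0], [260.0, 79.0]]
body 0.12 [[98.0, 12.0], [252.0, 58.0]]
finger tip [[143.0, 232.0], [179.0, 243.0]] root [[126.0, 209.0], [164.0, 220.0]]
finger tip [[153.0, 204.0], [189.0, 215.0]] root [[136.0, 180.0], [174.0, 191.0]]
dial [152. 279.] tabL [349. 255.] boltM [534. 326.]
[np.float64(0.508), np.float64(0.215), np.float64(0.085)] [0.02 0.69 1.01] 0.011572858064501272
```

Emit:
step_arm(commands=[{"travel": [0, 0, -0.03], "turn": [0, 0, 0]}, {"travel": [0, 0, -0.06], "turn": [0, 0, 0]}, {"travel": [0, 0, -0.06], "turn": [0, 0, 0]}], gripper=0.5)

```text
time: 3.6
position: [0.5107, 0.2164, 0.1496]
tool_rot: [-3.119, -0.341, -0.011]
ft_force: [0.8, 0.8, 0.4]
grip_width: 0.195
grip_force: 0.0
```

```bash
python3 -c "
from h import *
a=cv2.imread('pics/side0.png');b=ctrl.get_image('side')[:,:,::-1]
cr=lambda i:cv2.resize((255*(i[150:220,275:345]/255.)**.45).astype(np.uint8),None,fx=8,fy=8,interpolation=2)
cv2.imwrite('pics/up.png',cr(b))
g=lambda X:((proj('side',X)-[275,150])*8+3.5).round(0)
s=ctrl.get_state();p=s['position'];y=Ro.from_rotvec(s['tool_rot']).apply([0,1,0]);print(p,s['grip_width'])
for w in(-.0218,.0218):print('tip',g(p+w*y-[0,0,.014]),'root',g(p+w*y+[0,0,.046]))
"
```

```text
[0.50950927 0.21595231 0.1475729 ] 0.23713294259249437
tip [256. 290.] root [249. 164.]
tip [297. 342.] root [291. 214.]
```

View pics/up.png

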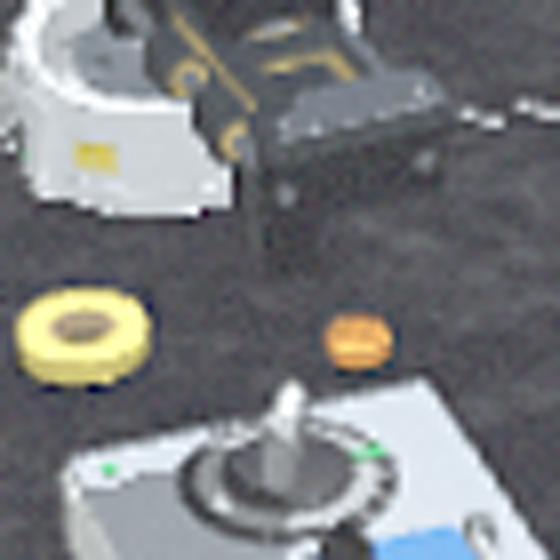

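```bash
python3 -c "
from h import *
a=cv2.imread('pics/side0.png').astype(int);b=ctrl.get_image('side')[:,:,::-1].astype(int)
d=abs(a-b).max(2)
np.set_printoptions(linewidth=250)
for v in range(168,202): print(v,' '.join('%3d'%x for x in d[v,300:324]))
s=ctrl.get_state();p=s['position'];print(p,proj('side',p-[0,0,.014]),s['grip_width'])
"
```

```text
168 105 149 142 115 113 107 126 144 136 134 136 128 131 134 154 134  49  44  48   2   3   7   3  10
169   2 157 142 120 112 104 108 150 133 136 132 130 136 102 108  97  49 133   3  13  18  13   9  12
170   5 111 154 134 121 111 105 168 143 136 135 139 167 131 143 144   5   9  14  25  24  26  14  14
171   7   5 104  96 152 134 128 186 176 161 146 147 146 156 151   6  11  14  13  17  11  19  17  10
172   5   5  12   4 169 135 156 148 147 150 145 157 141 194   6  13  16  12  11  11  14  13  18  12
173   4   2   6   2 159 143 139 152 161 123 143 198  13   2   9   5   8   7   6  12   8  15  10   7
174   3   4   9   6 183 128 128 149 201  29  35  26   6   4  10  14   8   7   9  12   5  10   9   9
175   3   4   9  29 227  21  11   4   7  21  38  18   9  11   9   5  10  13  11   6   8   9   9   4
176   5   3   6   6   8   6   5  12  14   2   4  13  21   8  10  12   9   9  12  14  10  10   3   4
177   4   3   5   4  12   4   2   2   9   4  11   5   7  11   8   8   6   9   5   5   2   1   2   4
178   4   5   3   7   7   1   3   9   8  14  11   8   3   8   7   5   4   4   4   1   6   4   2   4

[... 1682 characters left out ...]
3   5   4   2   7
196   1   9   5   3   8   5   2   4   2   8   6   3   2   1   3   3   6   3   9   5   1   7   1   3
197   4   3   4   8   3   3   4   3   2   2   8   2   4   5   5   5   1   5   3   3   4   2   3   3
198   5   2   4   1   7   1   3   1   3   1   4   3   1   7   6   4   3   2   2   1   2   1   2   4
199   4   1   3  10   3   5   1   3   4   5   1   0   1   2   1   1   4   6   2   0   1   2   1   2
200   1   3   2   3   4   5   2   5   2   1   1   0   4   3   1   1   5   2   2   3   1   2   5   1
201   5   2   4   2   3   8   4   4   1   1   0   1   2   2   4   2   2   2   3   3   1   2   2   2
[0.50833254 0.21552941 0.14597562] [308.75342995 189.52440712] 0.28614847067731236
```

Frame difference: the fingertips end at row 185 against 189.5 predicted, so they sit about 15 mm higher than assumed and closed just above the bar. I turn back and go lower, guided by force.

Emit:
step_arm(commands=[{"travel": [0, 0, 0], "turn": [0, 0, -8.5]}, {"travel": [0, 0, 0], "turn": [0, 0, -17]}, {"travel": [0, 0, 0], "turn": [0, 0, -25.5]}, {"travel": [0, 0, 0], "turn": [0, 0, -34]}, {"travel": [0, 0, 0], "turn": [0, 0, -42]}])

```text
time: 4.2
position: [0.507, 0.2149, 0.1438]
tool_rot: [2.789, 1.445, -0.004]
ft_force: [-0.3, 0.2, -0.5]
grip_width: 0.498
grip_force: 0.0
```

Emit:
step_arm(commands=[{"travel": [0, 0, 0], "turn": [0, 0, -8.5]}, {"travel": [0, 0, 0], "turn": [0, 0, -17]}, {"travel": [0, 0, 0.02], "turn": [0, 0, -18]}, {"travel": [0, 0, 0.04], "turn": [0, 0, -18]}, {"travel": [0, 0, 0.055], "turn": [0, 0, -18]}])

```text
time: 4.7
position: [0.5065, 0.2147, 0.0878]
tool_rot: [-2.535, -1.855, 0.005]
ft_force: [-0.7, 0.3, 0.4]
grip_width: 0.5
grip_force: 0.0
```

```bash
python3 -c "
from h import *
go([.508,.214,.07],1.265-np.pi/2)"
```

```text
t 4.7 pos [0.5065 0.2147 0.0878] yyaw -0.307 F [-0.7  0.3  0.4] w 0.5 gf 0.0
travel [-0.0001, 0.0017, 0.0178] turn [-0.1, 0.1, -0.1]
```

Emit:
step_arm(commands=[{"travel": [0, 0.001, 0.007], "turn": [0, 0, 0]}, {"travel": [0, 0.001, 0.012], "turn": [0, 0, 0]}])

```text
time: 4.9
position: [0.5086, 0.2146, 0.0773]
tool_rot: [2.536, 1.855, -0.002]
ft_force: [-0.8, -0.6, -0.6]
grip_width: 0.5
grip_force: 0.0
```

Emit:
step_arm(commands=[{"travel": [0, 0, 0.003], "turn": [0, 0, 0]}, {"travel": [0, 0, 0.005], "turn": [0, 0, 0]}])

```text
time: 5.1
position: [0.5093, 0.2151, 0.0736]
tool_rot: [2.536, 1.855, 0.001]
ft_force: [-0.4, -0.2, 0.0]
grip_width: 0.501
grip_force: 0.0
```

No contact even though the nominal tip would be below the skirt, so the tips really are higher. Closing.

Emit:
step_arm(commands=[{"travel": [0, 0, 0.002], "turn": [0, 0, 0]}, {"travel": [0, 0, 0.002], "turn": [0, 0, 0]}, {"travel": [0, 0, 0.002], "turn": [0, 0, 0]}, {"travel": [0, 0, 0.002], "turn": [0, 0, 0]}, {"travel": [0, 0, 0.002], "turn": [0, 0, 0]}], gripper=0, force=15)

```text
time: 5.6
position: [0.5103, 0.2148, 0.0717]
tool_rot: [2.534, 1.853, 0.004]
ft_force: [4.8, 0.2, -5.3]
grip_width: 0.134
grip_force: 15.3
```

Emit:
step_arm(commands=[{"travel": [0, 0, 0], "turn": [0, 0, 0]}, {"travel": [0, 0, 0], "turn": [0, 0, 0]}, {"travel": [0, 0, 0], "turn": [0, 0, 0]}])

```text
time: 5.9
position: [0.5103, 0.2148, 0.0717]
tool_rot: [2.535, 1.853, 0.004]
ft_force: [5.1, 0.0, -2.8]
grip_width: 0.13
grip_force: 14.9
```

Gripped: opening 0.13 (12 mm), 15 N. Turning clockwise by about 61°.

Emit:
step_arm(commands=[{"travel": [0, 0.0015, 0], "turn": [0, 0, 7]}, {"travel": [0, 0.0015, 0], "turn": [0, 0, 14]}, {"travel": [0, 0.0015, 0], "turn": [0, 0, 21]}, {"travel": [0, 0.0015, 0], "turn": [0, 0, 28]}, {"travel": [0, 0.0015, 0], "turn": [0, 0, 35]}])

```text
time: 6.4
position: [0.5107, 0.2145, 0.0716]
tool_rot: [2.978, 0.999, 0.001]
ft_force: [3.9, -0.9, -0.0]
grip_width: 0.133
grip_force: 14.9
```

Emit:
step_arm(commands=[{"travel": [0, 0, 0], "turn": [0, 0, 7]}, {"travel": [0, 0, 0], "turn": [0, 0, 14]}, {"travel": [0, 0, 0], "turn": [0, 0, 20]}, {"travel": [0, 0, 0], "turn": [0, 0, 26]}, {"travel": [0, 0, 0], "turn": [0, 0, 26]}])

```text
time: 6.9
position: [0.5109, 0.2141, 0.0716]
tool_rot: [3.126, 0.31, 0.001]
ft_force: [2.3, -1.3, -0.2]
grip_width: 0.131
grip_force: 14.9
```

```bash
python3 -c "
from h import *
go([.508,.214,.08],.2-np.pi/2)"
```

```text
t 6.9 pos [0.5109 0.2141 0.0716] yyaw -1.373 F [ 2.3 -1.3 -0.2] w 0.131 gf 14.9
travel [-0.0028, -0.0004, -0.0084] turn [0.0, -0.1, -0.1]
```

Emit:
step_arm(commands=[{"travel": [0, 0, 0], "turn": [0, 0, 0]}, {"travel": [0, 0, 0], "turn": [0, 0, 0]}, {"travel": [0, 0, 0], "turn": [0, 0, 0]}, {"travel": [0, 0, -0.04], "turn": [0, 0, 0]}, {"travel": [0, 0, -0.09], "turn": [0, 0, 0]}], gripper=0.4)

```text
time: 7.4
position: [0.5076, 0.2139, 0.1598]
tool_rot: [3.123, 0.313, -0.01]
ft_force: [0.4, 1.3, 0.6]
grip_width: 0.388
grip_force: 0.0
```

```bash
python3 -c "
from h import *
print(hp(-.055,.04,.14));go(hp(-.055,.04,.14),YAW-np.pi/2)"
```

```text
[0.46884634 0.10645053 0.14      ]
t 7.4 pos [0.5076 0.2139 0.1598] yyaw -1.371 F [0.4 1.3 0.6] w 0.388 gf 0.0
travel [-0.0591, 0.0976, 0.0204] turn [0.1, 0.4, 2.7]
```

Emit:
step_arm(commands=[{"travel": [-0.02, 0.035, 0], "turn": [0, 0, 1]}, {"travel": [-0.04, 0.07, 0], "turn": [0, 0, 2]}, {"travel": [-0.059, 0.098, 0.01], "turn": [0, 0.2, 2.7]}, {"travel": [-0.059, 0.098, 0.02], "turn": [0, 0.2, 2.7]}, {"travel": [-0.059, 0.098, 0.02], "turn": [0, 0.2, 2.7]}], gripper=0)

```text
time: 7.9
position: [0.4703, 0.1067, 0.1402]
tool_rot: [-3.131, -0.237, -0.002]
ft_force: [-0.2, 0.9, 0.3]
grip_width: 0.051
grip_force: 0.0
```

```bash
python3 -c "
from h import *
a=ctrl.get_image('side')[:,:,::-1];b=ctrl.get_image('top')[:,:,::-1]
cv2.imwrite('pics/sideN.png',a);cv2.imwrite('pics/topN.png',b)
G=lambda i:(255*(i/255.)**.6).astype(np.uint8)
cv2.imwrite('pics/dial.png',np.hstack([cv2.resize(G(a[195:235,290:330]),(400,400),interpolation=2),cv2.resize(G(b[232:277,213:258]),(400,400),interpolation=2)]))
go(hp(-.055,.04,.1),YAW-np.pi/2)"
```

```text
t 8.0 pos [0.4717 0.108  0.1413] yyaw -1.418 F [ 0.6  0.8 -0.5] w 0.019 gf 0.0
travel [-0.0032, 0.0012, 0.0413] turn [-0.0, -0.2, 0.0]
```

View pics/dial.png

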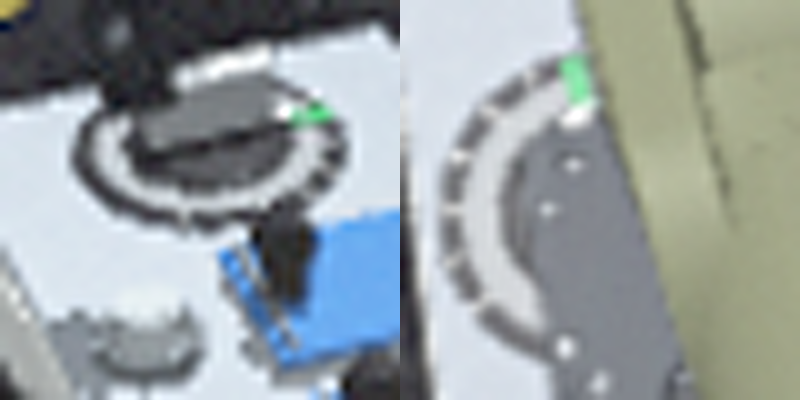

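Pointer and mark are close: left panel tip (290,108) vs mark inner end (295,115), right panel tip (577,112) under mark (577,78). The margin is unclear with the arm over it, so I move right for a clear top view and measure numerically.

Emit:
step_arm(commands=[{"travel": [0, 0.05, 0], "turn": [0, 0, 0]}, {"travel": [0, 0.1, 0], "turn": [0, 0, 0]}, {"travel": [0, 0.15, 0], "turn": [0, 0, 0]}])

```text
time: 8.3
position: [0.4956, -0.0415, 0.142]
tool_rot: [-3.132, -0.244, -0.008]
ft_force: [0.2, -0.4, 0.3]
grip_width: 0.003
grip_force: 0.0
```

```bash
cat > dial.py <<'E'
from h import *
a=ctrl.get_image('top')[:,:,::-1];cv2.imwrite('pics/topD.png',a)
hsv=cv2.cvtColor(np.ascontiguousarray(a),cv2.COLOR_BGR2HSV).astype(int)
y,x=np.mgrid[238:248,226:246]
h,s,v=(hsv[238:248,226:246,i] for i in range(3))
w=np.where((h>45)&(h<85)&(s>60),s,0);g=ray('top',(w*x).sum()/w.sum(),(w*y).sum()/w.sum(),.061)
print(v);print(s)
D=hp(0,.14,.061);print('mark rel',np.arctan2(*(g-D)[1::-1])-YAW,np.linalg.norm(g-D),'dial px',proj('top',D))
E
python3 dial.py
```

```text
[[227 227 195 172 137 153 166 156 100  77  77  76  86 179 142 125 135 172
  213 225]
 [223 189 124  94  80 181 209 169 101  76  77  75  81 129  95  71  74  97
  132 176]
 [147 171 111  75  85 168 211 205 165 160 157 157 153 128 105  82  67  71
  119 143]
 [ 84 132 108 126 172 193 212 215 191 192 193 193 191 187 184 163 121  93
  159 117]
 [ 76 131 175 187 196 197 208 214 183 191 200 198 198 198 198 196 185 155
  163 109]
 [122 177 199 200 200 188 191 220 214 196 199 199 196 199 199 199 197 190
  190 150]
 [180 197 200 195 187 165 235 243 173 108  99 100 105 152 190 196 198 197
  196 188]
 [198 201 198 148 121 213 255 255 186  82  56  56  53  79  97 111 179 199
  198 197]
 [200 197 156  89  85 216 255 255 209  94  62  65  62  62  55  47  98 178
  198 197]
 [198 143  88  66  77 187 255 255 221 106  50  39  39  60  64  51  49  99
  178 198]]
[[ 30  31  31  31  24  63 106  83  43  20  20  17  15   9  16  24  28  30
   32  34]
 [ 32  26  25  24  29 142 151 128  63  20  17  20  19   6   8  18  21  26
   31  32]
 [ 26   9   5  20  12 106 143 126  37  14  15  16  18  12  15   9  15  18
    9  14]
 [ 15   8   9  12  15  63 135 142  37  15  15  13  15  15  15  17  19  11
    3   2]
 [ 20  16  16  15  13  40 126 147  54  15  15  14  14  14  14  17  18  15
    8  12]
 [ 13  16  14  15  14  19  91  88  51  17  15  14  16  15  15  17  16  16
   15  17]
 [ 16  17  15  14  14  14   2   2  18  19  18  15  17  13  15  17  18  16
   17  14]
 [ 14  15  17  16  15   6   0   0   8  16  18   9  24  16  18  16  16  15
   15  12]
 [ 14  16  15  14  12  11   0   0   5  14  21  20  21  21  23  16  13  11
   13  13]
 [ 15  14  17  15  17  12   0   0   7  10  20  26  20  17  16  10  16  13
   14  12]]
mark rel 0.05032580958430219 0.039271280476064985 dial px [235.0208241  255.32735703]
```

The pointer's white tip (col 232.5, row 244) continues the green mark's line (231.9→232.6, rows 239–243), so the dial is set to within about 2 mm. Now to the left bolt.

Emit:
step_arm(commands=[{"travel": [-0.002, -0.05, 0], "turn": [0, 0, 0]}, {"travel": [-0.003, -0.1, 0], "turn": [0, 0, 0]}, {"travel": [-0.003, -0.15, 0], "turn": [0, 0, 0]}, {"travel": [-0.003, -0.15, 0.025], "turn": [0, 0, 0]}, {"travel": [-0.003, -0.15, 0.045], "turn": [0, 0, 0]}])

```text
time: 8.85
position: [0.4692, 0.1102, 0.0961]
tool_rot: [-3.131, -0.248, -0.007]
ft_force: [-0.5, -0.6, -0.7]
grip_width: 0.006
grip_force: 0.0
```

```bash
python3 -c "
from h import *
go(hp(-.055,.04,.088),YAW-np.pi/2)"
```

```text
t 8.85 pos [0.4692 0.1102 0.0961] yyaw -1.413 F [-0.5 -0.6 -0.7] w 0.006 gf 0.0
travel [-0.001, 0.0037, 0.008] turn [-0.0, -0.3, 0.3]
```

Emit:
step_arm(commands=[{"travel": [0, 0.003, 0.004], "turn": [0, 0, 0]}, {"travel": [0, 0.003, 0.008], "turn": [0, 0, 0]}, {"travel": [0, 0.003, 0.008], "turn": [0, 0, 0]}])

```text
time: 9.15
position: [0.47, 0.1035, 0.0887]
tool_rot: [-3.132, -0.237, -0.006]
ft_force: [0.1, 1.0, -0.0]
grip_width: 0.009
grip_force: 0.0
```

Emit:
step_arm(commands=[{"travel": [0, 0, 0.002], "turn": [0, 0, 0]}, {"travel": [0, 0, 0.004], "turn": [0, 0, 0]}, {"travel": [0, 0, 0.004], "turn": [0, 0, 0]}])

```text
time: 9.45
position: [0.4696, 0.1034, 0.0845]
tool_rot: [-3.132, -0.237, -0.006]
ft_force: [0.1, -1.2, -0.4]
grip_width: 0.003
grip_force: 0.0
```

Emit:
step_arm(commands=[{"travel": [0, -0.002, 0.002], "turn": [0, 0, 0]}, {"travel": [0, -0.002, 0.003], "turn": [0, 0, 0]}, {"travel": [0, -0.002, 0.003], "turn": [0, 0, 0]}])

```text
time: 9.75
position: [0.469, 0.1055, 0.0811]
tool_rot: [-3.132, -0.237, -0.005]
ft_force: [-0.2, 0.1, -0.2]
grip_width: 0.001
grip_force: 0.0
```

Emit:
step_arm(commands=[{"travel": [0, 0, 0.002], "turn": [0, 0, 0]}, {"travel": [0, 0, 0.003], "turn": [0, 0, 0]}, {"travel": [0, 0, 0.003], "turn": [0, 0, 0]}])

```text
time: 10.05
position: [0.469, 0.1053, 0.0781]
tool_rot: [-3.132, -0.237, -0.005]
ft_force: [0.2, -0.5, -0.4]
grip_width: 0.002
grip_force: 0.0
```

Emit:
step_arm(commands=[{"travel": [0, 0, 0.001], "turn": [0, 0, 0]}, {"travel": [0, 0, 0.002], "turn": [0, 0, 0]}, {"travel": [0, 0, 0.002], "turn": [0, 0, 0]}])

```text
time: 10.35
position: [0.4691, 0.1054, 0.0762]
tool_rot: [-3.132, -0.237, -0.005]
ft_force: [0.3, -0.6, -0.3]
grip_width: 0.004
grip_force: 0.0
```

Emit:
step_arm(commands=[{"travel": [0, 0, 0.001], "turn": [0, 0, 0]}, {"travel": [0, 0, 0.002], "turn": [0, 0, 0]}, {"travel": [0, 0, 0.002], "turn": [0, 0, 0]}])

```text
time: 10.65
position: [0.4691, 0.1054, 0.0741]
tool_rot: [-3.132, -0.237, -0.005]
ft_force: [-0.7, -0.6, -0.1]
grip_width: 0.002
grip_force: 0.0
```

Emit:
step_arm(commands=[{"travel": [0, 0, 0.001], "turn": [0, 0, 0]}, {"travel": [0, 0, 0.002], "turn": [0, 0, 0]}, {"travel": [0, 0, 0.002], "turn": [0, 0, 0]}])

```text
time: 10.95
position: [0.4691, 0.1054, 0.0721]
tool_rot: [-3.132, -0.237, -0.005]
ft_force: [0.3, 0.7, -1.1]
grip_width: 0.006
grip_force: 0.0
```

Emit:
step_arm(commands=[{"travel": [0, 0, 0.001], "turn": [0, 0, 0]}, {"travel": [0, 0, 0.002], "turn": [0, 0, 0]}, {"travel": [0, 0, 0.002], "turn": [0, 0, 0]}])

```text
time: 11.25
position: [0.4691, 0.1054, 0.0701]
tool_rot: [-3.132, -0.237, -0.005]
ft_force: [0.1, -0.6, 0.1]
grip_width: 0.005
grip_force: 0.0
```

Emit:
step_arm(commands=[{"travel": [0, 0, 0.001], "turn": [0, 0, 0]}, {"travel": [0, 0, 0.002], "turn": [0, 0, 0]}, {"travel": [0, 0, 0.002], "turn": [0, 0, 0]}])

```text
time: 11.55
position: [0.4691, 0.1054, 0.0681]
tool_rot: [-3.132, -0.237, -0.005]
ft_force: [-0.6, -1.1, 0.6]
grip_width: 0.004
grip_force: 0.0
```

Emit:
step_arm(commands=[{"travel": [0, 0, 0.001], "turn": [0, 0, 0]}, {"travel": [0, 0, 0.002], "turn": [0, 0, 0]}, {"travel": [0, 0, 0.002], "turn": [0, 0, 0]}])

```text
time: 11.85
position: [0.4691, 0.1054, 0.0661]
tool_rot: [-3.132, -0.237, -0.005]
ft_force: [0.2, 0.3, -0.7]
grip_width: 0.004
grip_force: 0.0
```

```bash
python3 -c "
from h import *
a=cv2.imread('pics/topD.png').astype(int);s0=cv2.imread('pics/side0.png')
a=ctrl.get_image('side')[:,:,::-1]
s=ctrl.get_state();p=s['position'];print(p,s['ft_force'],'tip px',proj('side',p-[0,0,.014]),'bolt top px',proj('side',hp(-.055,.04,.0745)))
G=(255*(a[180:250,280:350]/255.)**.5).astype(np.uint8)
cv2.imwrite('pics/tapL.png',cv2.resize(G,(560,560),interpolation=2))
"
```

```text
[0.46915476 0.1053894  0.06619613] [ 0.40580337 -0.28691538  0.40104712] tip px [303.74457609 230.13489566] bolt top px [303.26823214 224.34821619]
```

View pics/tapL.png

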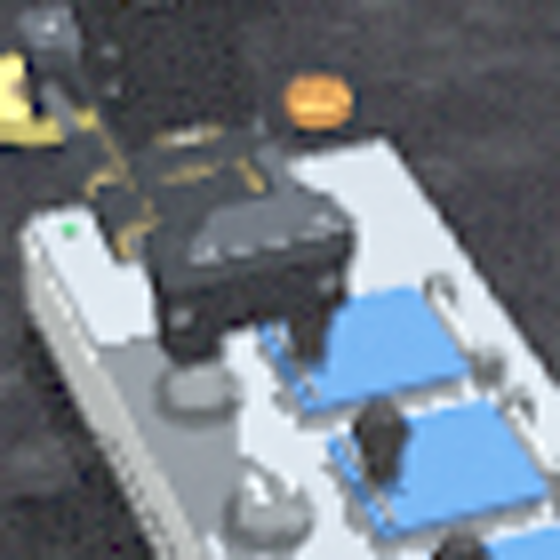

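The fingers (tip at about (195,362)) are just above the left bolt head's top (195,365), clear of the tab. Reported z is about 19 mm low of nominal, so I continue down in small steps.

Emit:
step_arm(commands=[{"travel": [0, 0, 0.001], "turn": [0, 0, 0]}, {"travel": [0, 0, 0.001], "turn": [0, 0, 0]}, {"travel": [0, 0, 0.001], "turn": [0, 0, 0]}])

```text
time: 12.2
position: [0.4692, 0.1054, 0.0653]
tool_rot: [-3.132, -0.237, -0.005]
ft_force: [0.1, 0.5, 0.2]
grip_width: 0.007
grip_force: 0.0
```

Emit:
step_arm(commands=[{"travel": [0, 0, 0.001], "turn": [0, 0, 0]}, {"travel": [0, 0, 0.001], "turn": [0, 0, 0]}, {"travel": [0, 0, 0.001], "turn": [0, 0, 0]}])

```text
time: 12.5
position: [0.4692, 0.1054, 0.0643]
tool_rot: [-3.132, -0.237, -0.005]
ft_force: [-0.4, -0.2, 0.2]
grip_width: 0.002
grip_force: 0.0
```

Emit:
step_arm(commands=[{"travel": [0, 0, 0.001], "turn": [0, 0, 0]}, {"travel": [0, 0, 0.001], "turn": [0, 0, 0]}, {"travel": [0, 0, 0.001], "turn": [0, 0, 0]}])

```text
time: 12.8
position: [0.4692, 0.1054, 0.0632]
tool_rot: [-3.132, -0.237, -0.005]
ft_force: [0.3, 0.5, 0.1]
grip_width: 0.005
grip_force: 0.0
```

Emit:
step_arm(commands=[{"travel": [0, 0, 0.001], "turn": [0, 0, 0]}, {"travel": [0, 0, 0.001], "turn": [0, 0, 0]}])

```text
time: 13.0
position: [0.4691, 0.1054, 0.0622]
tool_rot: [-3.132, -0.237, -0.005]
ft_force: [-0.1, 0.2, 0.5]
grip_width: 0.009
grip_force: 0.0
```

Emit:
step_arm(commands=[{"travel": [0, 0, 0.001], "turn": [0, 0, 0]}, {"travel": [0, 0, 0.001], "turn": [0, 0, 0]}])

```text
time: 13.2
position: [0.4693, 0.1054, 0.062]
tool_rot: [-3.132, -0.237, -0.005]
ft_force: [-2.4, -0.3, 6.5]
grip_width: 0.007
grip_force: 3.6
```

Emit:
step_arm(commands=[{"travel": [0, 0, 0.001], "turn": [0, 0, 0]}, {"travel": [0, 0, 0.001], "turn": [0, 0, 0]}])

```text
time: 13.4
position: [0.4693, 0.1055, 0.0619]
tool_rot: [-3.131, -0.237, -0.004]
ft_force: [-6.2, -1.6, 15.5]
grip_width: 0.004
grip_force: 7.7
```

Emit:
step_arm(commands=[{"travel": [0, 0, 0.001], "turn": [0, 0, 0]}, {"travel": [0, 0, 0.001], "turn": [0, 0, 0]}])

```text
time: 13.6
position: [0.4693, 0.1054, 0.0619]
tool_rot: [-3.131, -0.237, -0.003]
ft_force: [-9.7, -3.2, 22.7]
grip_width: 0.005
grip_force: 11.9
```

The left bolt is rigid (force rises to 22 N with no motion) with contact at reported z 0.062, a constant z bias of about 26 mm. On to the middle bolt.

Emit:
step_arm(commands=[{"travel": [0, 0, -0.022], "turn": [0, 0, 0]}, {"travel": [0, 0.042, -0.022], "turn": [0, 0, 0]}, {"travel": [0, 0.084, -0.022], "turn": [0, 0, 0]}, {"travel": [0, 0.084, -0.01], "turn": [0, 0, 0]}, {"travel": [0, 0.084, -0.007], "turn": [0, 0, 0]}])

```text
time: 14.1
position: [0.4811, 0.0216, 0.0653]
tool_rot: [-3.132, -0.233, -0.003]
ft_force: [-0.4, 0.0, 0.1]
grip_width: 0.006
grip_force: 0.0
```

Emit:
step_arm(commands=[{"travel": [0, 0, 0], "turn": [0, 0, 0]}, {"travel": [0, 0, 0.002], "turn": [0, 0, 0]}, {"travel": [0, 0, 0.002], "turn": [0, 0, 0]}])

```text
time: 14.4
position: [0.4818, 0.0234, 0.0641]
tool_rot: [-3.132, -0.24, -0.005]
ft_force: [-0.6, 0.1, -0.9]
grip_width: 0.012
grip_force: 0.0
```

```bash
python3 -c "
from h import *
go(hp(-.055,-.045,.061),YAW-np.pi/2)"
```

```text
t 14.4 pos [0.4818 0.0234 0.0641] yyaw -1.418 F [-0.6  0.1 -0.9] w 0.012 gf 0.0
travel [-0.0001, 0.001, 0.0031] turn [-0.0, -0.2, 0.0]
```

Emit:
step_arm(commands=[{"travel": [0, 0, 0.001], "turn": [0, 0, 0]}, {"travel": [0, 0, 0.002], "turn": [0, 0, 0]}, {"travel": [0, 0, 0.002], "turn": [0, 0, 0]}])

```text
time: 14.7
position: [0.4818, 0.0225, 0.0622]
tool_rot: [-3.132, -0.238, -0.005]
ft_force: [-0.3, -0.1, -0.0]
grip_width: 0.002
grip_force: 0.0
```

Emit:
step_arm(commands=[{"travel": [0, 0, 0.001], "turn": [0, 0, 0]}, {"travel": [0, 0, 0.001], "turn": [0, 0, 0]}])

```text
time: 14.9
position: [0.482, 0.0225, 0.062]
tool_rot: [-3.132, -0.237, -0.005]
ft_force: [-3.5, -0.4, 7.7]
grip_width: 0.007
grip_force: 3.5
```

Emit:
step_arm(commands=[{"travel": [0, 0, 0.001], "turn": [0, 0, 0]}, {"travel": [0, 0, 0.001], "turn": [0, 0, 0]}])

```text
time: 15.1
position: [0.482, 0.0225, 0.0619]
tool_rot: [-3.131, -0.237, -0.004]
ft_force: [-6.2, -0.2, 15.8]
grip_width: 0.004
grip_force: 7.8
```

Emit:
step_arm(commands=[{"travel": [0, 0, 0.001], "turn": [0, 0, 0]}, {"travel": [0, 0, 0.001], "turn": [0, 0, 0]}])

```text
time: 15.3
position: [0.482, 0.0226, 0.0619]
tool_rot: [-3.13, -0.237, -0.004]
ft_force: [-9.7, -0.7, 24.7]
grip_width: 0.007
grip_force: 12.1
```

Middle is rigid too. Now the right bolt.

Emit:
step_arm(commands=[{"travel": [0, 0, -0.022], "turn": [0, 0, 0]}, {"travel": [0, 0.042, -0.022], "turn": [0, 0, 0]}, {"travel": [0, 0.084, -0.022], "turn": [0, 0, 0]}, {"travel": [0, 0.085, -0.01], "turn": [0, 0, 0]}, {"travel": [0, 0.085, -0.007], "turn": [0, 0, 0]}])

```text
time: 15.8
position: [0.4938, -0.0626, 0.0653]
tool_rot: [-3.133, -0.233, -0.003]
ft_force: [0.2, 0.3, -0.1]
grip_width: 0.005
grip_force: 0.0
```

Emit:
step_arm(commands=[{"travel": [0, 0, 0.002], "turn": [0, 0, 0]}, {"travel": [0, 0, 0.003], "turn": [0, 0, 0]}, {"travel": [0, 0, 0.003], "turn": [0, 0, 0]}])

```text
time: 16.1
position: [0.4946, -0.0604, 0.0632]
tool_rot: [-3.132, -0.24, -0.005]
ft_force: [-0.2, 0.0, -0.7]
grip_width: 0.004
grip_force: 0.0
```

Emit:
step_arm(commands=[{"travel": [0, 0, 0.001], "turn": [0, 0, 0]}, {"travel": [0, 0, 0.002], "turn": [0, 0, 0]}])

```text
time: 16.3
position: [0.495, -0.061, 0.0615]
tool_rot: [-3.132, -0.238, -0.006]
ft_force: [-1.2, 0.5, 1.3]
grip_width: 0.004
grip_force: 0.7
```

Emit:
step_arm(commands=[{"travel": [0, 0, 0.001], "turn": [0, 0, 0]}, {"travel": [0, 0, 0.002], "turn": [0, 0, 0]}])

```text
time: 16.5
position: [0.495, -0.0612, 0.0594]
tool_rot: [-3.132, -0.238, -0.007]
ft_force: [0.4, 0.9, 1.8]
grip_width: 0.003
grip_force: 0.9
```

The right bolt gives (sinks over 2 mm at about 1.8 N): loose. I press slightly more to secure the tap, then rise and find the right tab.

Emit:
step_arm(commands=[{"travel": [0, 0, 0.002], "turn": [0, 0, 0]}, {"travel": [0, 0, 0.003], "turn": [0, 0, 0]}, {"travel": [0, 0, 0.003], "turn": [0, 0, 0]}])

```text
time: 16.8
position: [0.495, -0.0615, 0.0563]
tool_rot: [-3.132, -0.237, -0.006]
ft_force: [-0.3, 1.2, 2.1]
grip_width: 0.006
grip_force: 1.2
```

Emit:
step_arm(commands=[{"travel": [0, 0, -0.03], "turn": [0, 0, 0]}, {"travel": [0, 0, -0.06], "turn": [0, 0, 0]}, {"travel": [0.02, 0, -0.06], "turn": [0, 0, 0]}, {"travel": [0.045, 0, -0.06], "turn": [0, 0, 0]}, {"travel": [0.045, 0, -0.06], "turn": [0, 0, 0]}], gripper=0.45)

```text
time: 17.3
position: [0.5412, -0.0545, 0.1164]
tool_rot: [3.131, 0.239, 0.008]
ft_force: [0.4, 0.5, 0.3]
grip_width: 0.375
grip_force: 0.0
```

```bash
python3 -c "
from h import *
im=cv2.imread('pics/top0.png')
g=cv2.cvtColor(im,cv2.COLOR_BGR2HSV)[:,:,2]
for cx,cy in((622,170),(468,193),(315,217)):
    u,v=(np.array([cx,cy])+.5)/4.5-.5+[205,200]
    X=ray('top',u,v,.098);print('tab top in heater',RH.T@(X[:2]-C))
go(hp(-.008,-.13,.062),YAW-np.pi/2)"
```

```text
tab top in heater [-0.00336261 -0.13095937]
tab top in heater [-0.0030817  -0.04606393]
tab top in heater [-0.00343207  0.0380703 ]
t 17.3 pos [ 0.5412 -0.0545  0.1164] yyaw -1.418 F [0.4 0.5 0.3] w 0.375 gf 0.0
travel [-0.0003, -0.0002, 0.0544] turn [0.1, -0.3, -0.0]
```

Emit:
step_arm(commands=[{"travel": [0.002, 0, 0.02], "turn": [0, 0, 0]}, {"travel": [0.002, 0, 0.035], "turn": [0, 0, 0]}, {"travel": [0.002, 0, 0.045], "turn": [0, 0, 0]}, {"travel": [0.002, 0, 0.054], "turn": [0, 0, 0]}, {"travel": [0.002, 0, 0.054], "turn": [0, 0, 0]}])

```text
time: 17.8
position: [0.5398, -0.0547, 0.0611]
tool_rot: [-3.132, -0.237, -0.001]
ft_force: [0.9, -0.9, -0.3]
grip_width: 0.453
grip_force: 0.0
```

Emit:
step_arm(commands=[{"travel": [0, 0, 0], "turn": [0, 0, 0]}, {"travel": [0, 0, 0], "turn": [0, 0, 0]}, {"travel": [0, 0, 0], "turn": [0, 0, 0]}, {"travel": [0, 0, 0], "turn": [0, 0, 0]}, {"travel": [0, 0, 0], "turn": [0, 0, 0]}], gripper=0, force=12)

```text
time: 18.3
position: [0.5414, -0.0545, 0.0628]
tool_rot: [-3.132, -0.237, -0.007]
ft_force: [-0.3, 0.9, 1.5]
grip_width: 0.134
grip_force: 12.0
```

Tab gripped (12 mm, 12 N). Lifting along the hinge arc.

Emit:
step_arm(commands=[{"travel": [0.003, 0, -0.006], "turn": [0, 0, 0]}, {"travel": [0.006, 0, -0.012], "turn": [0, 0, 0]}, {"travel": [0.01, 0, -0.0175], "turn": [0, 0, 0]}, {"travel": [0.0143, 0, -0.0226], "turn": [0, 0, 0]}, {"travel": [0.0143, 0, -0.0226], "turn": [0, 0, 0]}])

```text
time: 18.8
position: [0.5554, -0.0523, 0.0859]
tool_rot: [-3.132, -0.237, -0.005]
ft_force: [-3.9, -0.2, 4.0]
grip_width: 0.137
grip_force: 12.0
```

```bash
cat > cov.py <<'E'
from h import *
s=ctrl.get_state();print(s['position'],s['ft_force'].round(1),s['torque'].round(2),s['grip_width'],s['grip_force'])
b=ctrl.get_image('side')[:,:,::-1];cv2.imwrite('pics/cov%d.png'%(s['time']*100),b)
for n,i in(('before',cv2.imread('pics/side0.png')),('now',b)):
    m=cv2.inRange(cv2.cvtColor(np.ascontiguousarray(i),cv2.COLOR_BGR2HSV),(100,120,50),(130,255,255));m[:,:310]=0;m[:200]=0;m[275:]=0;m[:,375:]=0
    print(n,[(cv2.boundingRect(c),cv2.contourArea(c)) for c in cv2.findContours(m,0,1)[0] if cv2.contourArea(c)>30])
E
python3 cov.py
```

```text
[ 0.55544322 -0.05233678  0.08589918] [-3.9 -0.2  4. ] [-0.    0.94  0.03] 0.13696722375258952 12.000273360754363
before [((330, 245, 30, 20), 262.0), ((321, 230, 28, 18), 234.5), ((312, 216, 27, 16), 205.0)]
now [((321, 232, 39, 26), 283.5), ((312, 217, 19, 15), 100.5)]
```

Emit:
step_arm(commands=[{"travel": [0.004, 0, -0.0058], "turn": [0, 0, 0]}, {"travel": [0.0094, 0, -0.0103], "turn": [0, 0, 0]}, {"travel": [0.0152, 0, -0.0138], "turn": [0, 0, 0]}, {"travel": [0.0213, 0, -0.0168], "turn": [0, 0, 0]}, {"travel": [0.0278, 0, -0.0192], "turn": [0, 0, 0]}])

```text
time: 19.35
position: [0.5827, -0.0481, 0.1048]
tool_rot: [-3.132, -0.237, -0.004]
ft_force: [-4.0, 0.5, -0.6]
grip_width: 0.139
grip_force: 12.0
```

Emit:
step_arm(commands=[{"travel": [0, 0, 0], "turn": [0, 0, 0]}, {"travel": [0, 0, 0], "turn": [0, 0, 0]}, {"travel": [0, 0, 0], "turn": [0, 0, 0]}])

```text
time: 19.65
position: [0.5837, -0.048, 0.105]
tool_rot: [-3.132, -0.237, -0.009]
ft_force: [-1.0, -0.0, 2.6]
grip_width: 0.137
grip_force: 12.0
```

```bash
python3 cov.py; python3 - <<'E'
from h import *
b=ctrl.get_image('top')[:,:,::-1];a=cv2.imread('pics/top0.png');cv2.imwrite('pics/topE.png',b)
H=cv2.cvtColor(np.ascontiguousarray(b),cv2.COLOR_BGR2HSV);H0=cv2.cvtColor(a,cv2.COLOR_BGR2HSV)
for h in(H0,H):
    print('blue',[(cv2.boundingRect(c)) for c in cv2.findContours(cv2.inRange(h,(100,120,50),(130,255,255))[190:290,200:400],0,1)[0] if cv2.contourArea(c)>30],
     'dial v',h[244:249,229:237,2].tolist(),
     'tape',[cv2.boundingRect(c) for c in cv2.findContours(cv2.inRange(h,(22,120,100),(35,255,255))[220:310,120:200],0,1)[0] if cv2.contourArea(c)>50])
d=cv2.absdiff(a,b).max(2);print('bottle/petri/cap/tape diff',[int(d[y-18:y+18,x-18:x+18].max()) for x,y in((479,257),(495,213),(172,235),(157,282))])
E
```

```text
[ 0.58367103 -0.04799588  0.10498945] [-1.  -0.   2.6] [0.18 0.18 0.02] 0.13670750133862974 12.000240693596425
before [((330, 245, 30, 20), 262.0), ((321, 230, 28, 18), 234.5), ((312, 216, 27, 16), 205.0)]
now [((321, 230, 40, 27), 290.0), ((312, 216, 27, 16), 209.0)]
blue [(60, 38, 29, 31), (93, 33, 30, 31), (127, 28, 29, 31)] dial v [[198, 197, 155, 127, 110, 101, 101, 102], [154, 112, 79, 72, 64, 62, 63, 61], [94, 66, 70, 71, 73, 72, 69, 71], [68, 74, 75, 78, 80, 77, 76, 72], [70, 76, 77, 77, 76, 77, 75, 75]] tape [(24, 50, 25, 25)]
blue [(60, 38, 29, 31), (93, 36, 15, 28)] dial v [[201, 191, 166, 235, 243, 175, 110, 99], [150, 122, 215, 255, 255, 188, 84, 57], [89, 86, 215, 255, 255, 209, 94, 62], [65, 77, 190, 255, 255, 222, 106, 51], [76, 77, 172, 255, 255, 238, 133, 55]] tape [(24, 50, 25, 25)]
bottle/petri/cap/tape diff [11, 11, 10, 9]
```

The pad still holds the 12 mm tab after a 43/42 mm arc (about 0.9 rad open). The dial is unchanged, the other covers are shut and the bystanders have not moved. Handing in.

```bash
python3 -c "
from bench import ctrl
print(ctrl.close_job())"
```

```text
the job is handed in; nothing more can be done
None
```

I set the dial to the green mark and tapped left, middle and right. The right bolt was the loose one, and I handed in holding its cover open at about 0.9 rad (worked out from the arm's travel); the hand-in gave no verdict.

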